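# Put the knob weights of the balance back into their socket tray

## Task

Weighing is over: put the four brass knob weights back into their wooden tray, each standing upright, right down on the bottom of the socket bored for its size. The two hooked weights among them belong to the spring balance: leave them standing where they are. Do not knock any weight over.

Things in the scene. Friction and masses are not known exactly. Their poses are not given: they have to be found in the camera images.
- knob_16: Brass balance weight with a round knob on top of a narrow neck: upright cylinder 16 mm across, 21 mm high over the knob (the cylinder itself ends about 13 mm up), 20 g. The fingers meet it as a plain cylinder of this width over its whole height. Stands on the bench at the start. Origin: centre of its underside; z up.
- knob_22: Brass balance weight with a round knob on top of a narrow neck: upright cylinder 22 mm across, 33 mm high over the knob (the cylinder itself ends about 20 mm up), 100 g. The fingers meet it as a plain cylinder of this width over its whole height. Stands on the bench at the start. Origin: centre of its underside; z up.
- knob_30: Brass balance weight with a round knob on top of a narrow neck: upright cylinder 30 mm across, 44 mm high over the knob (the cylinder itself ends about 27 mm up), 200 g. Stands on the bench at the start. Origin: centre of its underside; z up.
- knob_40: Brass balance weight with a round knob on top of a narrow neck: upright cylinder 40 mm across, 58 mm high over the knob (the cylinder itself ends about 35 mm up), 500 g. Stands on the bench at the start. Origin: centre of its underside; z up.
- socket_16: Square wooden block, 62x62x18 mm, one of four set 2 by 2 in any order, 64 mm apart, in a fixed low 144 mm tray (walls below the block tops, which are 24 mm above the bench). Blind bore in its middle for the 16 mm knob weight: 21 mm across, 3 mm chamfer, 7 mm deep, felt floor. Origin: centre of its underside, 6 mm above the bench, under the bore; z up: bore floor at 11, mouth at 18 mm.
- socket_22: Square wooden block, 62x62x18 mm, one of four set 2 by 2 in any order, 64 mm apart, in a fixed low 144 mm tray (walls below the block tops, which are 24 mm above the bench). Blind bore in its middle for the 22 mm knob weight: 27 mm across, 3 mm chamfer, 10 mm deep, felt floor. Origin: centre of its underside, 6 mm above the bench, under the bore; z up: bore floor at 8, mouth at 18 mm.
- socket_30: Square wooden block, 62x62x18 mm, one of four set 2 by 2 in any order, 64 mm apart, in a fixed low 144 mm tray (walls below the block tops, which are 24 mm above the bench). Blind bore in its middle for the 30 mm knob weight: 35 mm across, 3 mm chamfer, 10 mm deep, felt floor. Origin: centre of its underside, 6 mm above the bench, under the bore; z up: bore floor at 8, mouth at 18 mm.
- socket_40: Square wooden block, 62x62x18 mm, one of four set 2 by 2 in any order, 64 mm apart, in a fixed low 144 mm tray (walls below the block tops, which are 24 mm above the bench). Blind bore in its middle for the 40 mm knob weight: 45 mm across, 3 mm chamfer, 10 mm deep, felt floor. Origin: centre of its underside, 6 mm above the bench, under the bore; z up: bore floor at 8, mouth at 18 mm.
- hooked_30: Look-alike that stays: brass spring-balance weight, upright cylinder 30 mm across and 26 mm high with a sloping shoulder and, in place of a knob, an open steel wire hook on top, 61 mm high in all. Stands on the bench among the knob weights. Origin: centre of its underside; z up.
- hooked_38: Look-alike that stays: brass spring-balance weight, upright cylinder 38 mm across and 30 mm high with a sloping shoulder and, in place of a knob, an open steel wire hook on top, 72 mm high in all. Stands on the bench among the knob weights. Origin: centre of its underside; z up.

How it is judged:
At the end, for the whole second after the job is handed in: Each knob weight stands upright (within 7 degrees) in the socket of its own size, within 5 mm of the bore's axis and within 2.5 mm of the bore's floor, released and at rest; both hooked weights stand upright within 20 mm of where they were at the start (horizontal distance between knob_16 and socket_16 below 0.005 m and z of knob_16 in the frame of socket_16 below 0.0135 m and angle between each of knob_16, knob_22, knob_30, knob_40, hooked_30, hooked_38's own z axis and vertical below 0.12 rad and linear speed of each of knob_16, knob_22, knob_30, knob_40, hooked_30, hooked_38 below 0.01 m/s and horizontal distance between knob_22 and socket_22 below 0.005 m and z of knob_22 in the frame of socket_22 below 0.0105 m and horizontal distance between knob_30 and socket_30 below 0.005 m and z of knob_30 in the frame of socket_30 below 0.0105 m and horizontal distance between knob_40 and socket_40 below 0.005 m and z of knob_40 in the frame of socket_40 below 0.0105 m and distance of each of hooked_30, hooked_38 from where it was at the start of the episode below 0.02 m); the robot touches nothing.
It fails at once if a weight is knocked over (angle between any of knob_16, knob_22, knob_30, knob_40, hooked_30, hooked_38's own z axis and vertical above 0.9 rad).
It fails at once if a hooked weight is moved more than 20 mm (distance of any of hooked_30, hooked_38 from where it was at the start of the episode above 0.02 m).
It also fails if it takes over 96 s, if anything falls off the work surface, if the arm or the gripper's body presses on something with over 40 N, if the wrist force passes 120 N, or if a joint passes its speed limit or range.

## Robot

A 7-joint arm with a two-finger parallel gripper is mounted at the origin on a cart in front of the work surface, level with it; the furniture and walls round the work are solid. World frame = base frame: x ahead of the robot, y to its left, z up, the work surface at z = 0. Lengths are in m, angles in rad, forces in N, time in s.
With the tool pointing down it reaches from about 0.35 to 0.9 m from the base axis. Payload 8.1 kg.
Tool frame: the origin (TCP) lies at the centre of the arm's flange, where the gripper is bolted on; the fingertips stand 178 mm ahead of it and the grasp point (between the pads) lies 159 mm ahead of it; z points along the fingers, y is the line along which they close (so a half turn about z gives the same grasp; the last joint's range is limited). The gripper opens to 92 mm and grips with 3 to 60 N. Pads are 19 mm wide; open, the fingers measure 130 mm over their backs; the gripper's body (75 mm by 190 mm) begins 47 mm behind the grasp point.
Start: joints at [1.005, 0.434, 0.025, 1.573, -0.012, 1.134, -0.075], TCP at [0.279, -0.559, 0.405] pointing down, gripper open.
Joint ranges: [-2.62, 2.62], [-0.44, 2.09], [-1.27, 1.32], [0.08, 2.57], [-1.32, 4.46], [0.12, 2], [-2.74, 2.74]. Speed limits (rad/s): [2.22, 2.22, 3.01, 3.01, 3.14, 3.14, 3.14].

## Interface

Orientations are given as [roll, pitch, yaw] about the fixed x, y, z axes, in that order (R = Rz(yaw) Ry(pitch) Rx(roll)).
In Python, from plant import manip gives the robot as it stands. The module is installed in compiled form; this text tells all that it offers.
- The arm moves only by the shell command python3 -m creep 'ROWS' [FORCE]. ROWS is JSON, a list that holds one entry, the list of rows, each a list of 5 numbers: the opening, from -1 (shut) to 1 (fully open), then the shift along the tool's x, y, z in units of 40 mm (1.0 is 40 mm), then the turn about the tool's z in units of 5 degrees (1.0 is 5 degrees). A call has 1 to 12 rows; each row shifts and turns the commanded pose from where the row before left it, along the tool's axes as they then stand; what a row does not reach is not made up. A row lasts 1/12 s, in which the tool goes at most 41.7 mm and 7.16 degrees, less where a joint would pass 70% of its speed; a pose out of reach is approached as far as the arm can. A call is refused whole if a number of a shift passes 1 or a number of a turn 1, either way. A call with a gripper value outside its range is refused whole. The fingers move at their own pace and stop on an object; FORCE is the grip in N (left out, the last holds). Time passes only in rows, so rows that do not move let the fingers close. It gives the time, the measured TCP pose, the force, the opening and the grip force at its end, in the units of the state.
- manip.get_state(): the state, without advancing time (a new reading comes with each control period).
- manip.grab_frame(name): name is "scene" or "top" or "wrist"; returns a dict with "frame" (384x512x3 uint8, blue, green, red), "fx", "fy", "cx", "cy" (pixels), "xyz" and "attitude" of the camera in the world. Camera axes: x right, y down, z forward; pixel columns grow to the right and rows downward; lengths in m; the calibration is good to about 2 mm. A picture is of the moment at which its call begins. There is no depth.
- manip.hand_in(): hands the job in; it is judged then, once.
The state is a dict: "time_s": time; "joint_positions": joint angles; "qvel": joint speeds; "effort": joint torques, N m; "tcp_pos": TCP position; "ee_rot": TCP orientation; "wrist_force": force on the tool from outside, world axes, zero at the start; "ft_torque": the same for the moment, N m; "width": finger opening in m; "gripper_force": force on a finger pad.
Only numpy, scipy, OpenCV 4.12 (cv2) and the standard library are available. Lean on these libraries where they do the work, as an engineer would, in place of code of your own. Each camera call takes 0.05 s, during which the arm holds its last target. There are 200 camera calls.

## Working session

There is one attempt and no reset: what is moved stays moved. The work goes in short steps, Python scripts to look and compute and a shell command to move; the robot and the scene stay as the last step left them, time stands still between calls to the robot, and variables do not carry over. Pictures are saved under pics/ and viewed, at most 14 in all, crops included, and the job is handed in when it is done.

```bash
mkdir -p pics; cat > h.py <<'E'
import numpy as np, cv2
from scipy.spatial.transform import Rotation as R
from plant import manip
def cam(name,fn=None):
    f=manip.grab_frame(name)
    if fn: cv2.imwrite('pics/'+fn,f['frame'])
    return f
def ray(f,u,v):
    a=np.array(f['attitude'],float)
    M=R.from_euler('xyz',a).as_matrix() if a.size==3 else a
    d=M@np.array([(u-f['cx'])/f['fx'],(v-f['cy'])/f['fy'],1]); return np.array(f['xyz']),d/np.linalg.norm(d)
def at(f,u,v,z):
    o,d=ray(f,u,v); return o+d*(z-o[2])/d[2]
def tri(*fuv):
    A=0;b=0
    for f,u,v in fuv:
        o,d=ray(f,u,v);P=np.eye(3)-np.outer(d,d);A=A+P;b=b+P@o
    return np.linalg.solve(A,b)
E
python3 - <<'E'
from h import *
import pickle
s=manip.get_state();print(s)
F={}
for n in ('scene','top','wrist'):
    F[n]=cam(n,n+'0.png');f=F[n];print(n,{k:f[k] for k in f if k!='frame'})
pickle.dump(F,open('f0.pkl','wb'))
cv2.imwrite('pics/top0x.png',cv2.resize(F['top']['frame'],(800,600),interpolation=cv2.INTER_CUBIC))
cv2.imwrite('pics/scene0x.png',cv2.resize(F['scene']['frame'],(800,600),interpolation=cv2.INTER_CUBIC))
E
```

```text
{'time_s': 0.0, 'joint_positions': array([ 1.0053967 ,  0.43524382,  0.02498983,  1.57409396, -0.0116235 ,
        1.13400465, -0.07513497]), 'qvel': array([ 1.85482562e-03,  7.19824469e-05,  6.57486684e-04, -5.78390311e-04,
       -3.91258334e-08, -2.99250659e-04, -2.00452575e-03]), 'effort': array([ 1.53402566e-04, -6.67867827e+01,  9.84875411e-01, -3.14457607e+01,
       -6.07028184e-02,  4.32703074e-02,  1.70242606e-04]), 'tcp_pos': array([ 0.27889933, -0.55906423,  0.40393321]), 'ee_rot': array([-3.13999365e+00,  1.31727061e-04,  4.62669734e-01]), 'wrist_force': array([ 0.18104605,  0.84318777, -1.30083945]), 'ft_torque': array([0.01470383, 0.02069896, 0.00640728]), 'gripper_force': 0.0, 'width': 0.09195772002751694}
scene {'fx': 428.7378129536346, 'fy': 428.7378129536346, 'cx': 254.6790047600902, 'cy': 195.3520444080118, 'xyz': array([ 0.03022705, -0.42785291,  0.51066298]), 'attitude': array([-2.14875635,  0.00411404, -0.76810615])}
top {'fx': 367.5698129445979, 'fy': 367.5698129445979, 'cx': 253.37204091273952, 'cy': 197.83032369408696, 'xyz': array([0.41581917, 0.04381849, 0.90272045]), 'attitude': array([-3.01649842,  0.04356314, -1.58480594])}
wrist {'fx': 272.5746863403402, 'fy': 272.5746863403402, 'cx': 252.91800457091892, 'cy': 190.02813876784862, 'xyz': array([ 0.35316461, -0.52206585,  0.38469445]), 'attitude': array([ 2.83289688e+00,  1.04119186e-03, -1.10913652e+00])}
```

View pics/top0x.png

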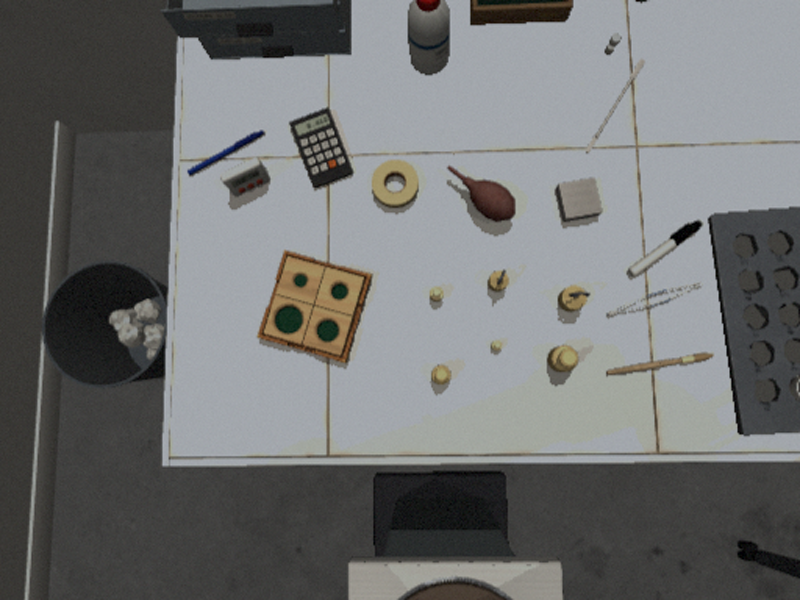

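View pics/scene0x.png

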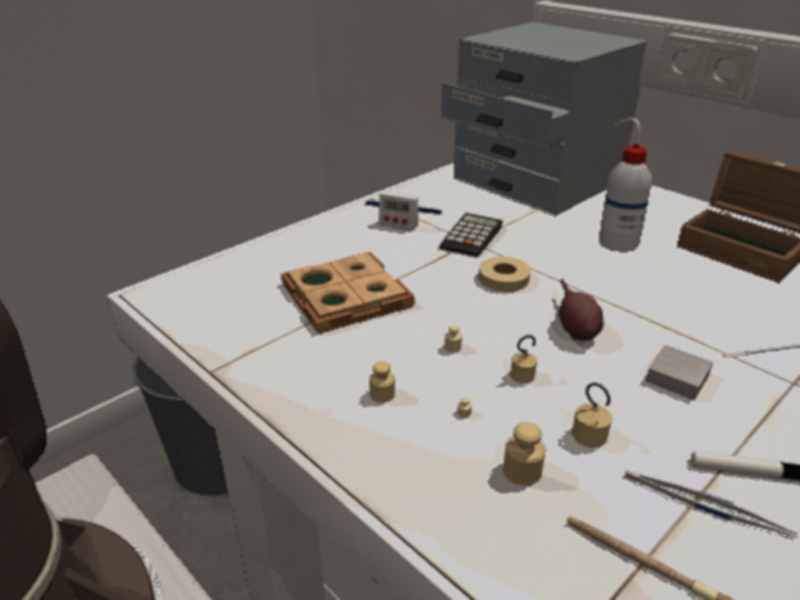

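The top view shows the tray at about (315,305), four knob weights at (436,295), (441,375), (496,346) and (563,358), and two hooked weights at (498,281) and (572,297). All coordinates are in the 800-px picture. Next, enlarged crops.

```bash
python3 - <<'E'
import pickle,cv2
F=pickle.load(open('f0.pkl','rb'))
def crop(n,x,y,w,h,s,fn):
    c=cv2.resize(F[n]['frame'][y:y+h,x:x+w],None,fx=s,fy=s,interpolation=cv2.INTER_CUBIC)
    for i in range(0,w,20): cv2.line(c,(int(i*s),0),(int(i*s),6),(0,0,255),1);cv2.putText(c,str(x+i),(int(i*s),18),0,.35,(0,0,255))
    for i in range(0,h,20): cv2.line(c,(0,int(i*s)),(6,int(i*s)),(0,0,255),1);cv2.putText(c,str(y+i),(8,int(i*s)+4),0,.35,(0,0,255))
    cv2.imwrite('pics/'+fn,c)
crop('top',160,155,228,95,3.5,'topc.png')
crop('scene',175,155,225,165,3.5,'scenec.png')
E
```

```text
(no output)
```

View pics/topc.png

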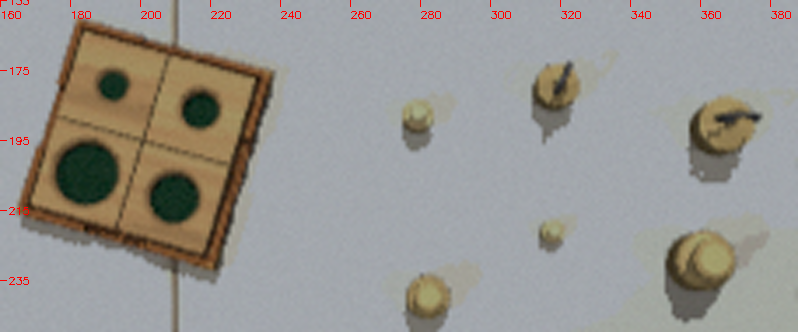

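View pics/scenec.png

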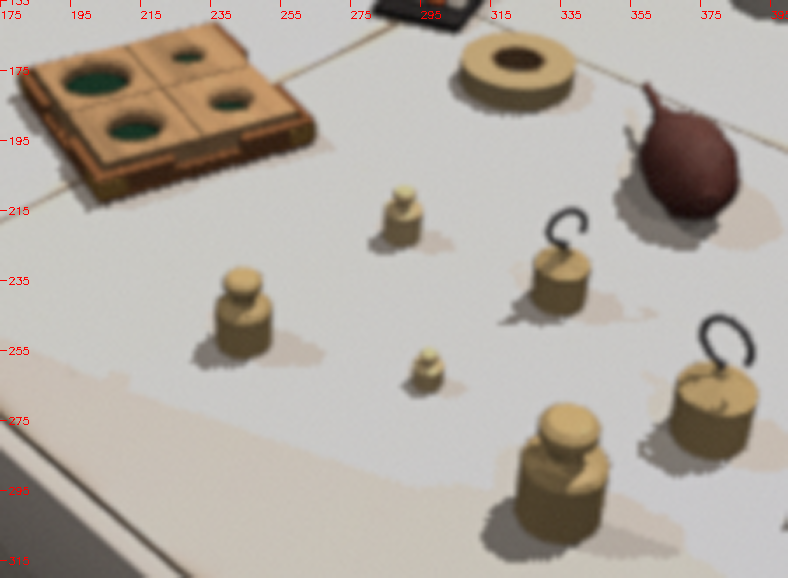

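Top crop: the bores (16, 22, 40, 30) are at (113,85), (201,108), (87,173) and (174,197). The knobs (22, 16, 30, 40) are at (419,113), (552,230), (430,293) and (712,260). The scene crop shows the same objects. I'll triangulate them.

```bash
python3 - <<'E'
from h import *
import pickle
F=pickle.load(open('f0.pkl','rb'))
T=lambda p:(160+(p[0]+.5)/3.5-.5,155+(p[1]+.5)/3.5-.5)
S=lambda p:(175+(p[0]+.5)/3.5-.5,155+(p[1]+.5)/3.5-.5)
L={'k22':((419,113),(404,197),.027),'k16':((552,230),(429,357),.018),'k30':((430,293),(243,280),.037),'k40':((712,260),(569,425),.049),
'h30':((556,87),(561,262),.026),'h38':((722,127),(716,390),.03),
's16':((113,85),(187,54),.024),'s22':((201,108),(231,99),.024),'s40':((87,173),(97,81),.024),'s30':((174,197),(134,126),.024)}
for k,(t,s,z) in L.items():
    p=tri((F['top'],*T(t)),(F['scene'],*S(s)))
    print(k,p.round(4),'top@z',at(F['top'],*T(t),z)[:2].round(4),'scene@z',at(F['scene'],*S(s),z)[:2].round(4))
E
```

```text
k22 [0.552  0.0171 0.0289] top@z [0.5518 0.0175] scene@z [0.5547 0.0184]
k16 [ 0.4713 -0.0724  0.0173] top@z [ 0.4704 -0.0716] scene@z [ 0.4716 -0.0736]
k30 [0.4283 0.0136 0.0407] top@z [0.4286 0.0133] scene@z [0.4313 0.0172]
k40 [ 0.4478 -0.1703  0.0545] top@z [ 0.4472 -0.1707] scene@z [ 0.4539 -0.168 ]
h30 [ 0.5689 -0.0777  0.0265] top@z [ 0.568  -0.0767] scene@z [ 0.5707 -0.0782]
h38 [ 0.5391 -0.189   0.0283] top@z [ 0.5375 -0.1868] scene@z [ 0.5393 -0.1911]
s16 [0.5771 0.2299 0.0235] top@z [0.5765 0.2303] scene@z [0.5772 0.2288]
s22 [0.5596 0.1681 0.0236] top@z [0.5589 0.1685] scene@z [0.5597 0.1671]
s40 [0.5162 0.2481 0.0206] top@z [0.5149 0.248 ] scene@z [0.5138 0.2427]
s30 [0.4977 0.1872 0.0225] top@z [0.4972 0.1873] scene@z [0.4967 0.185 ]
```

```bash
python3 -m creep '[[[1,0,0,0,0.9],[1,0,0,0,0.9],[1,0,0,0,0.9],[1,0,0,0,0.9],[1,0,0,0,0.9],[1,0,0,0,0.8],[1,0.3,-0.8,0,0],[1,0.3,-0.8,0,0],[1,0.3,-0.8,0,0],[1,0.3,-0.8,0,0],[1,0.3,-0.8,0,0],[1,0.3,-0.8,0,0]]]' 40
python3 -m creep '[[[1,0.3,-0.8,0.4,0],[1,0.3,-0.8,0.4,0],[1,0.3,-0.8,0.4,0],[1,0.3,-0.8,0.4,0],[1,0.5,-0.8,0.4,0],[1,0.7,-0.8,0.4,0],[1,0,0,0,0],[1,0,0,0,0]]]' 40
python3 -c "from plant import manip;print(manip.get_state()['joint_positions'])"
```

```text
time_s: 1.15
tcp_pos: [0.3512, -0.3656, 0.4046]
ee_rot: [-3.142, 0.0, 0.0]
wrist_force: [0.5, -0.3, -1.2]
width: 0.0918
gripper_force: 0.0
time_s: 1.82
tcp_pos: [0.4455, -0.1757, 0.3092]
ee_rot: [-3.14, 0.001, 0.005]
wrist_force: [-0.1, -0.6, 1.0]
width: 0.0919
gripper_force: 0.0
[ 0.31847017  0.31681322 -0.06740089  2.03236524  0.0283648   0.79497789
 -1.33106458]
```

```bash
cat >> h.py <<'E'
def proj(f,p):
    M=R.from_euler('xyz',f['attitude']).as_matrix();c=M.T@(np.array(p)-f['xyz']);return np.array([f['fx']*c[0]/c[2]+f['cx'],f['fy']*c[1]/c[2]+f['cy']])
E
python3 - <<'E'
from h import *
import pickle
f=cam('wrist');pickle.dump(f,open('w1.pkl','wb'))
s=manip.get_state();print(s['tcp_pos'],s['ee_rot'])
c=cv2.resize(f['frame'],(800,600),interpolation=cv2.INTER_CUBIC);k=1.5625
for n,p in dict(k22=(.552,.0171,.033),k16=(.4713,-.0724,.021),k30=(.4283,.0136,.044),k40=(.4478,-.1703,.058),h38=(.539,-.189,.03)).items():
    q=proj(f,p)*k;print(n,q.round(0));cv2.drawMarker(c,tuple(int(v) for v in q),(255,0,0),0,8,1)
cv2.imwrite('pics/w1.png',c)
E
```

```text
[ 0.44473425 -0.1773951   0.30963981] [-3.14135514e+00  1.26153093e-03  2.18875442e-03]
k22 [ 51. 115.]
k16 [235. 253.]
k30 [ 91. 329.]
k40 [386. 308.]
h38 [420. 141.]
```

View pics/w1.png

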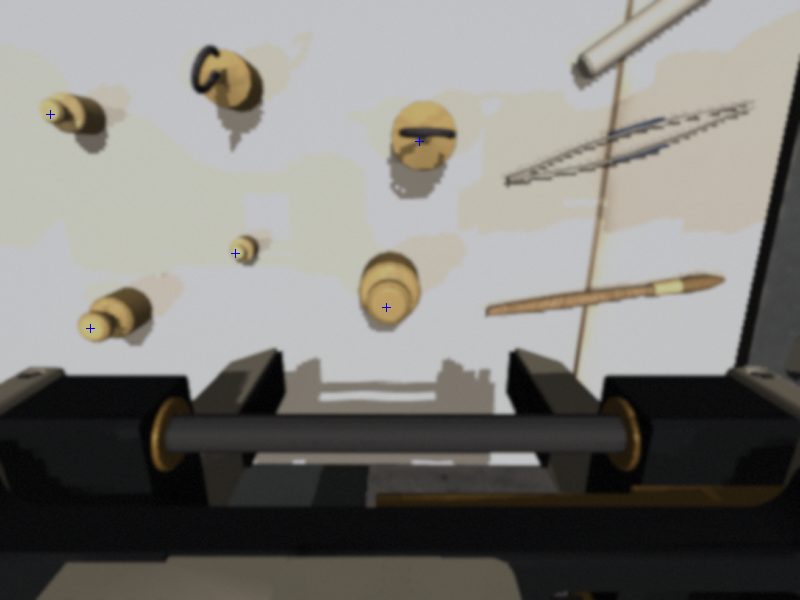

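The wrist view puts the knob centres at: k40 (389,300), k16 (242,249), k30 (96,324), k22 (53,110). These are close to the predictions. I'll combine all the views.

```bash
python3 - <<'E'
from h import *
import pickle
F=pickle.load(open('f0.pkl','rb'));w=pickle.load(open('w1.pkl','rb'))
T=lambda p:(160+(p[0]+.5)/3.5-.5,155+(p[1]+.5)/3.5-.5)
S=lambda p:(175+(p[0]+.5)/3.5-.5,155+(p[1]+.5)/3.5-.5)
L={'k22':((419,113),(404,197),.027,(53,110)),'k16':((552,230),(429,357),.018,(242,249)),'k30':((430,293),(243,280),.037,(96,324)),'k40':((712,260),(569,425),.049,(389,300))}
for k,(t,s,z,q) in L.items():
    q=np.array(q)/1.5625
    print(k,'all',tri((F['top'],*T(t)),(F['scene'],*S(s)),(w,*q)).round(4),'w+top',tri((F['top'],*T(t)),(w,*q)).round(4),'w@z',at(w,*q,z).round(4))
G={'16':(.5771,.2299),'22':(.5596,.1681),'40':(.5162,.2481),'30':(.4977,.1872)}
P=np.array(list(G.values()));c=P.mean(0);a=(P[0]-P[1]+P[2]-P[3]);th=np.arctan2(a[1],a[0]);u=.032*np.array([np.cos(th),np.sin(th)]);v=np.array([u[1],-u[0]])
print(c,th,[(c+i).round(4) for i in (u+v,-u+v,u-v,-u-v)])
E
```

```text
k22 all [0.5533 0.0176 0.0285] w+top [0.5531 0.0177 0.0292] w@z [0.555  0.0196 0.027 ]
k16 all [ 0.4721 -0.0731  0.0155] w+top [ 0.4713 -0.0727  0.0082] w@z [ 0.4736 -0.0761  0.018 ]
k30 all [0.4289 0.0137 0.0396] w+top [0.4289 0.0135 0.0387] w@z [0.4286 0.015  0.037 ]
k40 all [ 0.4491 -0.1707  0.0527] w+top [ 0.4475 -0.1718  0.0438] w@z [ 0.4495 -0.1716  0.049 ]
[0.53765  0.208325] 1.2854068735946735 [array([0.5774, 0.23  ]), array([0.5593, 0.1686]), array([0.516, 0.248]), array([0.4979, 0.1866])]
```

```bash
python3 -m creep '[[[1,0.1,-0.15,0.5,0],[1,0,0,0.7,0],[1,0,0,0.7,0],[1,0,0,0.6,0],[1,0,0,0.4,0],[1,0,0,0,0],[1,0,0,0,0]]]' 40
python3 - <<'E'
from h import *
f=cam('wrist');print(manip.get_state()['tcp_pos'])
cv2.imwrite('pics/w2.png',cv2.resize(f['frame'][130:330,80:420],None,fx=2,fy=2))
E
```

```text
time_s: 2.45
tcp_pos: [0.4479, -0.1731, 0.1941]
ee_rot: [3.141, 0.002, -0.002]
wrist_force: [-0.1, -1.1, 0.1]
width: 0.0919
gripper_force: 0.0
[ 0.44848775 -0.17298846  0.19485   ]
```

View pics/w2.png

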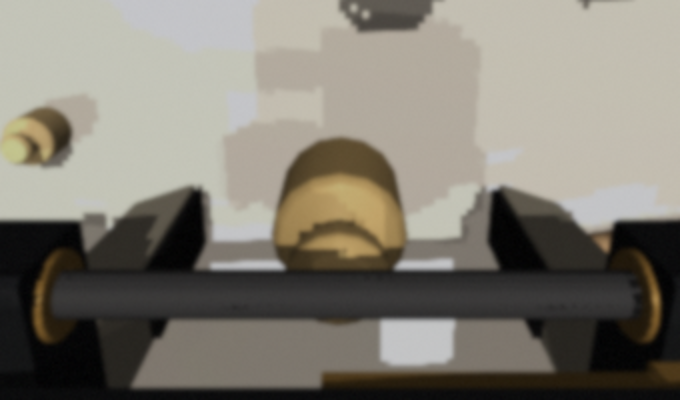

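The k40 sits centred between the pads, so I'm closing.

```bash
python3 -m creep '[[[-1,0,0,0.05,0],[-1,0,0,0,0],[-1,0,0,0,0],[-1,0,0,0,0],[-1,0,0,0,0],[-1,0,0,0,0],[-1,0,0,0,0],[-1,0,0,0,0]]]' 40
python3 -m creep '[[[-1,0,0,-0.5,0],[-1,0,0,-0.8,0],[-1,0,0,-0.6,0],[-1,0,0,0,0],[-1,0,0,0,0]]]' 40
```

```text
time_s: 3.17
tcp_pos: [0.4486, -0.1719, 0.1921]
ee_rot: [3.142, 0.0, 0.0]
wrist_force: [0.1, 0.4, 0.8]
width: 0.0429
gripper_force: 0.0
time_s: 3.58
tcp_pos: [0.4487, -0.1719, 0.2686]
ee_rot: [3.141, -0.002, 0.0]
wrist_force: [0.2, 1.0, -4.7]
width: 0.0385
gripper_force: 40.0
```

```bash
python3 -m creep '[[[-1,0.1,-0.6,0,0],[-1,0.15,-0.95,0,0],[-1,0.15,-0.95,0,0],[-1,0.15,-0.95,0,0],[-1,0.15,-0.95,0,0],[-1,0.15,-0.95,0,0],[-1,0.15,-0.95,0,0],[-1,0.15,-0.95,0,0],[-1,0.15,-0.95,0,0],[-1,0.15,-0.95,0,0],[-1,0.15,-0.8,0,0],[-1,0.1,-0.5,0,0]]]' 40
python3 -m creep '[[[-1,0,0,0,0],[-1,0,0,0,0],[-1,0,0,0,0]]]' 40
python3 - <<'E'
from h import *
import pickle
f=cam('wrist');pickle.dump(f,open('w3.pkl','wb'));g=cam('scene');pickle.dump(g,open('s3.pkl','wb'));print(manip.get_state()['tcp_pos'],manip.get_state()['joint_positions'])
cv2.imwrite('pics/w3.png',cv2.resize(f['frame'],(800,600),interpolation=cv2.INTER_CUBIC))
cv2.imwrite('pics/s3.png',cv2.resize(g['frame'][60:240,130:370],None,fx=3.3,fy=3.3,interpolation=cv2.INTER_CUBIC))
E
```

```text
time_s: 4.58
tcp_pos: [0.5155, 0.2504, 0.2658]
ee_rot: [-3.141, 0.003, 0.004]
wrist_force: [-0.0, 0.3, -3.7]
width: 0.0384
gripper_force: 40.0
time_s: 4.83
tcp_pos: [0.5159, 0.2451, 0.2661]
ee_rot: [3.139, 0.003, 0.0]
wrist_force: [-0.1, -0.7, -5.0]
width: 0.0385
gripper_force: 40.0
[0.51628633 0.24451829 0.26693413] [-0.45280013  0.5036088  -0.11556204  1.84965735  0.07885446  0.79523569
 -2.18182366]
```

View pics/w3.png

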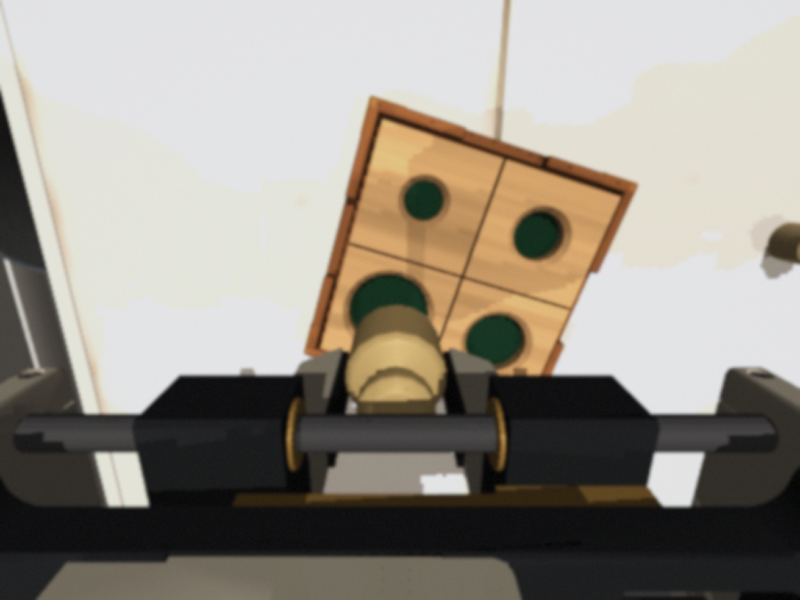

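View pics/s3.png

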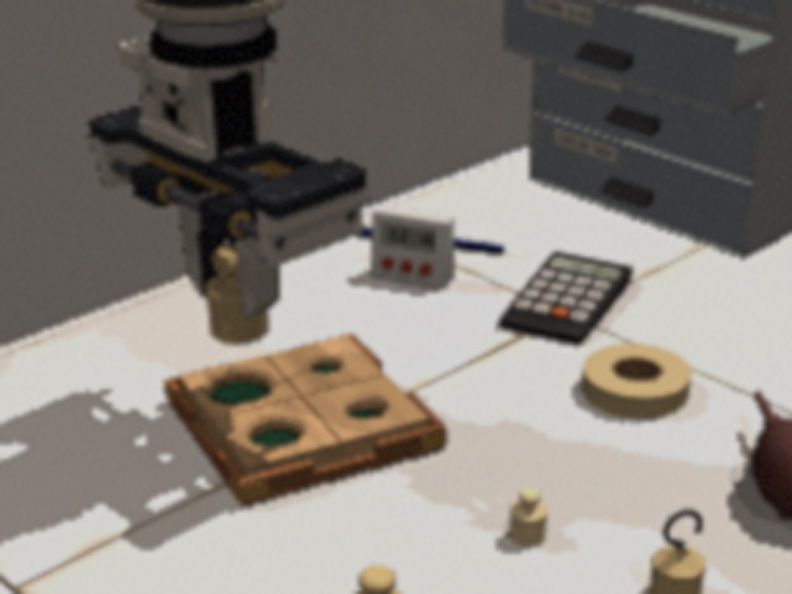

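The weight is held upright. In the wrist view the bores lie at 16 (424,199), 22 (541,234) and 30 (496,341). In the scene crop the base centre of the k40 is near (240,327).

```bash
python3 - <<'E'
from h import *
import pickle
w=pickle.load(open('w3.pkl','rb'));g=pickle.load(open('s3.pkl','rb'));F=pickle.load(open('f0.pkl','rb'))
T=lambda p:(160+(p[0]+.5)/3.5-.5,155+(p[1]+.5)/3.5-.5)
t={'16':(113,85),'22':(201,108),'30':(174,197)}
for n,q in {'16':(424,199),'22':(541,234),'30':(496,341)}.items():
    q=np.array(q)/1.5625; print(n,at(w,*q,.024).round(4),tri((w,*q),(F['top'],*T(t[n]))).round(4))
for z in (.06,.07,.08,.09,.1):
    q=(proj(g,(.516,.2445,z))-[130,60])*3.3; print(z,q.round(0), end=' ')
print(manip.get_state()['tcp_pos'])
E
```

```text
16 [0.5797 0.2299 0.024 ] [0.5783 0.2304 0.019 ]
22 [0.5617 0.1681 0.024 ] [0.5603 0.1681 0.0219]
30 [0.5007 0.1874 0.024 ] [0.4982 0.1872 0.0199]
0.06 [236. 340.] 0.07 [235. 326.] 0.08 [234. 313.] 0.09 [233. 299.] 0.1 [231. 285.] [0.51628633 0.24451829 0.26693413]
```

```bash
python3 -m creep '[[[-1,0.03,-0.09,0.2,0],[-1,0,0,0.4,0],[-1,0,0,0.4,0],[-1,0,0,0,0],[-1,0,0,0,0],[-1,0,0,0,0]]]' 40
```

```text
time_s: 5.43
tcp_pos: [0.518, 0.2495, 0.2284]
ee_rot: [-3.141, -0.0, -0.0]
wrist_force: [-0.6, 0.6, -4.1]
width: 0.0384
gripper_force: 40.0
```

```bash
python3 -m creep '[[[-1,0,0.03,0.1,0],[-1,0,0,0.1,0],[-1,0,0,0.1,0],[-1,0,0,0,0],[-1,0,0,0,0]]]' 40; python3 -m creep '[[[-1,0,0,0.06,0],[-1,0,0,0,0],[-1,0,0,0,0]]]' 40
```

```text
time_s: 5.85
tcp_pos: [0.5156, 0.249, 0.2167]
ee_rot: [3.141, 0.004, 0.001]
wrist_force: [-12.8, -1.5, 11.6]
width: 0.0386
gripper_force: 40.0
time_s: 6.1
tcp_pos: [0.5155, 0.2491, 0.2155]
ee_rot: [3.141, 0.004, 0.002]
wrist_force: [-16.6, -2.6, 25.6]
width: 0.0385
gripper_force: 40.0
```

The chamfer pushes the tool toward −x, so I'm shifting that way.

```bash
python3 -m creep '[[[-1,-0.05,0.01,-0.06,0],[-1,-0.05,0.01,0,0],[-1,0,0,0,0],[-1,0,0,0,0]]]' 40; python3 -m creep '[[[-1,0,0,0.08,0],[-1,0,0,0.06,0],[-1,0,0,0,0],[-1,0,0,0,0]]]' 40
```

```text
time_s: 6.43
tcp_pos: [0.5137, 0.2478, 0.216]
ee_rot: [-3.141, -0.0, 0.0]
wrist_force: [-1.6, 1.2, -3.3]
width: 0.0388
gripper_force: 40.0
time_s: 6.77
tcp_pos: [0.5161, 0.2481, 0.2127]
ee_rot: [-3.139, -0.006, -0.001]
wrist_force: [1.1, -1.4, 17.2]
width: 0.0385
gripper_force: 40.0
```

```bash
python3 -m creep '[[[-1,-0.03,0,0.04,0],[-1,0,0,0,0],[-1,0,0,0,0],[-1,0,0,0,0]]]' 40; python3 - <<'E'
from h import *
import pickle
f=cam('wrist');g=cam('scene');print(manip.get_state()['tcp_pos'])
a=cv2.resize(f['frame'][150:330,180:380],(500,450),interpolation=cv2.INTER_CUBIC)
b=cv2.resize(g['frame'][100:220,165:245],(300,450),interpolation=cv2.INTER_CUBIC)
cv2.imwrite('pics/p4.png',np.hstack([a,b]))
E
```

```text
time_s: 7.1
tcp_pos: [0.5161, 0.248, 0.2122]
ee_rot: [-3.138, -0.009, -0.002]
wrist_force: [4.1, -2.4, 24.1]
width: 0.0391
gripper_force: 40.1
[0.51611294 0.2480008  0.21215314]
```

View pics/p4.png

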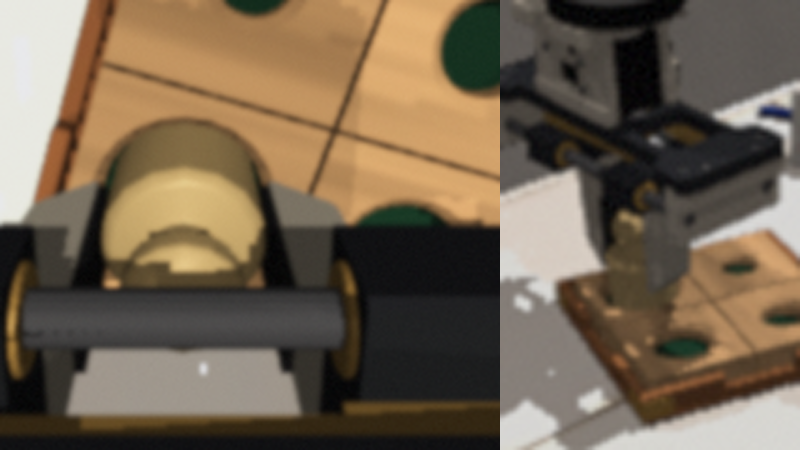

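It appears seated in the bore, so I'll relax the load and release.

```bash
python3 -m creep '[[[-1,0.02,0,-0.06,0],[-1,0,0,0,0],[0.2,0,0,0,0],[0.2,0,0,0,0],[0.2,0,0,0,0],[0.2,0,0,0,0]]]' 40; python3 - <<'E'
from h import *
f=cam('wrist');g=cam('top');print(manip.get_state()['tcp_pos'])
a=cv2.resize(f['frame'][150:330,180:380],(500,450),interpolation=cv2.INTER_CUBIC)
cv2.imwrite('pics/p5.png',a)
E
```

```text
time_s: 7.7
tcp_pos: [0.513, 0.2476, 0.2107]
ee_rot: [3.141, 0.001, 0.0]
wrist_force: [0.2, -0.5, -0.5]
width: 0.0547
gripper_force: 0.0
[0.51306001 0.24765638 0.21084308]
```

View pics/p5.png

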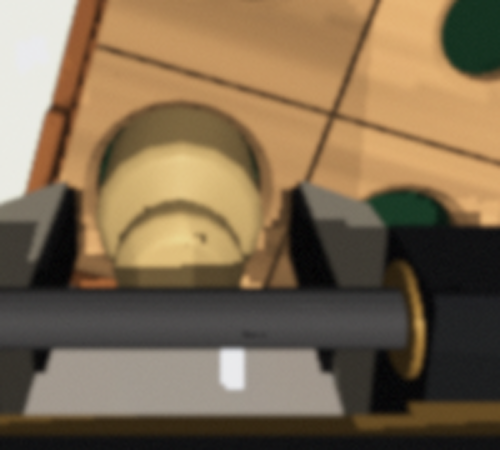

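Brass k40 sits in its bore, with felt showing on both sides. On to k30.

```bash
python3 -m creep '[[[0.2,0,0,-0.5,0],[0.2,0,0,-0.9,0],[0.2,0,0,-0.8,0],[0.5,-0.3,0.8,0,0],[0.5,-0.3,0.85,0,0],[0.5,-0.3,0.85,0,0],[0.5,-0.3,0.85,0,0],[0.5,-0.3,0.85,0,0],[0.5,-0.3,0.85,0,0],[0.5,-0.3,0.8,0,0],[0.5,0,0,0,0],[0.5,0,0,0,0]]]' 40; python3 - <<'E'
from h import *
f=cam('wrist');g=cam('top');print(manip.get_state()['tcp_pos'])
for n,p in dict(k30=(.4288,.0138,.037)).items(): q=proj(f,p);print(q)
x,y=int(q[0])-60,int(q[1])-60
a=cv2.resize(f['frame'][y:y+120,x:x+120],(480,480),interpolation=cv2.INTER_CUBIC);cv2.drawMarker(a,tuple(int(v) for v in (q-[x,y])*4),(255,0,0),0,10,1)
b=cv2.resize(g['frame'][150:240,155:245],(300,300),interpolation=cv2.INTER_CUBIC)
cv2.imwrite('pics/p6.png',np.hstack([a,np.vstack([b,np.zeros((180,300,3),np.uint8)])]))
E
```

```text
time_s: 8.8
tcp_pos: [0.4287, 0.012, 0.2992]
ee_rot: [3.141, 0.0, -0.004]
wrist_force: [0.7, 1.0, -0.7]
width: 0.0691
gripper_force: 0.0
[0.42971615 0.01433009 0.2993599 ]
[251.00482916 195.43309563]
```

View pics/p6.png

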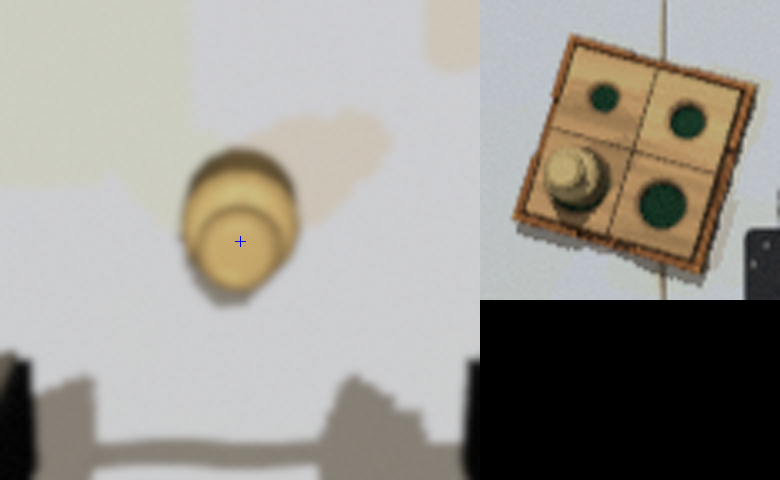

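k40 is standing in its bore and k30 is under the gripper. Descending and closing with a longer wait this time.

```bash
python3 -m creep '[[[0.5,-0.03,0.01,0.5,0],[0.5,0,0,0.8,0],[0.5,0,0,0.7,0],[0.5,0,0,0.5,0],[0.5,0,0,0.2,0],[0.5,0,0,0,0],[0.5,0,0,0,0]]]' 40;  python3 -m creep '[[[-1,0,0,0,0],[-1,0,0,0,0],[-1,0,0,0,0],[-1,0,0,0,0],[-1,0,0,0,0],[-1,0,0,0,0],[-1,0,0,0,0],[-1,0,0,0,0],[-1,0,0,0,0],[-1,0,0,0,0]]]' 40
```

```text
time_s: 9.48
tcp_pos: [0.4286, 0.0141, 0.1914]
ee_rot: [-3.141, 0.0, 0.002]
wrist_force: [-0.9, -0.4, 0.9]
width: 0.0691
gripper_force: 0.0
time_s: 10.32
tcp_pos: [0.4283, 0.0133, 0.1914]
ee_rot: [3.142, -0.0, 0.0]
wrist_force: [-0.4, -0.1, 5.6]
width: 0.0286
gripper_force: 40.0
```

```bash
python3 -m creep '[[[-1,0,0,-0.5,0],[-1,0,0,-0.9,0],[-1,0,0,-0.6,0],[-1,0.3,-0.7,0,0],[-1,0.3,-0.8,0,0],[-1,0.3,-0.8,0,0],[-1,0.3,-0.8,0,0],[-1,0.3,-0.7,0,0],[-1,0.24,-0.54,0,0],[-1,0,0,0,0],[-1,0,0,0,0],[-1,0,0,0,0]]]' 40;  python3 -m creep '[[[-1,0,0,0.4,0],[-1,0,0,0.5,0],[-1,0,0,0.2,0],[-1,0,0,0,0],[-1,0,0,0,0],[-1,0,0,0,0],[-1,0,0,0,0]]]' 40
```

```text
time_s: 11.32
tcp_pos: [0.4972, 0.1861, 0.2706]
ee_rot: [3.14, 0.002, 0.0]
wrist_force: [0.1, -2.0, -2.7]
width: 0.0285
gripper_force: 40.0
time_s: 11.9
tcp_pos: [0.4981, 0.1869, 0.2282]
ee_rot: [-3.141, -0.001, -0.0]
wrist_force: [-0.4, -0.1, -2.4]
width: 0.0287
gripper_force: 40.0
```

```bash
python3 -m creep '[[[-1,0,0,0.15,0],[-1,0,0,0.15,0],[-1,0,0,0.1,0],[-1,0,0,0,0],[-1,0,0,0,0]]]' 40;  python3 -m creep '[[[-1,0,0,0.08,0],[-1,0,0,0.06,0],[-1,0,0,0,0],[-1,0,0,0,0]]]' 40
```

```text
time_s: 12.32
tcp_pos: [0.4976, 0.1869, 0.2108]
ee_rot: [3.141, 0.001, 0.0]
wrist_force: [-0.4, 0.1, -2.6]
width: 0.0291
gripper_force: 40.0
time_s: 12.65
tcp_pos: [0.4977, 0.1869, 0.2055]
ee_rot: [3.142, 0.0, 0.0]
wrist_force: [0.4, -0.3, -1.9]
width: 0.0287
gripper_force: 40.0
```

```bash
python3 -m creep '[[[-1,0,0,0.02,0],[-1,0,0,0,0],[-0.2,0,0,0,0],[-0.2,0,0,0,0],[-0.2,0,0,0,0],[-0.2,0,0,0,0]]]' 40;  python3 -m creep '[[[-0.2,0,0,-0.3,0],[-0.2,0,0,-0.8,0],[-0.2,0,0,-0.9,0],[-0.2,0,0,-0.3,0],[0.2,0.3,0.9,0,0],[0.2,0.3,0.9,0,0],[0.2,0.3,0.9,0,0],[0.2,0.4,0.9,0,0],[0.2,0,0.63,0,0],[0.2,0,0,0,0],[0.2,0,0,0,0],[0.2,0,0,0,0]]]' 40
python3 - <<'E'
from h import *
f=cam('wrist');g=cam('top');print(manip.get_state()['tcp_pos'])
q=proj(f,(.552,.0175,.027))
x,y=int(q[0])-60,int(q[1])-60
a=cv2.resize(f['frame'][y:y+120,x:x+120],(480,480),interpolation=cv2.INTER_CUBIC);cv2.drawMarker(a,tuple(int(v) for v in (q-[x,y])*4),(255,0,0),0,10,1)
b=cv2.resize(g['frame'][150:240,155:245],(300,300),interpolation=cv2.INTER_CUBIC)
cv2.imwrite('pics/p7.png',np.hstack([a,np.vstack([b,np.zeros((180,300,3),np.uint8)])]))
E
```

```text
time_s: 13.15
tcp_pos: [0.4978, 0.1869, 0.2048]
ee_rot: [-3.142, -0.0, 0.0]
wrist_force: [-0.3, -0.7, 0.6]
width: 0.0364
gripper_force: 0.0
time_s: 14.15
tcp_pos: [0.5496, 0.0183, 0.2967]
ee_rot: [-3.141, 0.0, 0.0]
wrist_force: [0.8, 0.4, -0.6]
width: 0.0552
gripper_force: 0.0
[0.54960879 0.01926928 0.29682029]
```

View pics/p7.png

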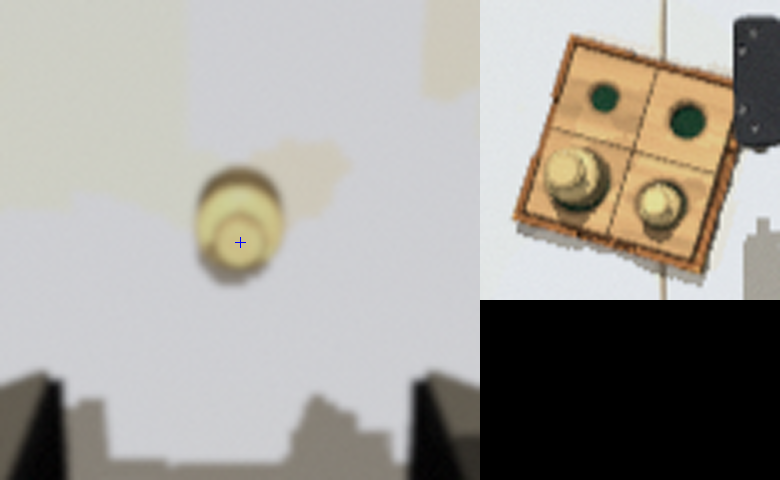

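Both large weights are in place and the mark for k22 is spot on.

```bash
python3 -m creep '[[[0.2,0.06,0.04,0.5,0],[0.2,0,0,0.8,0],[0.2,0,0,0.7,0],[0.2,0,0,0.4,0],[0.2,0,0,0.25,0],[0.2,0,0,0,0],[0.2,0,0,0,0]]]' 30;  python3 -m creep '[[[-1,0,0,0,0],[-1,0,0,0,0],[-1,0,0,0,0],[-1,0,0,0,0],[-1,0,0,0,0],[-1,0,0,0,0],[-1,0,0,0,0],[-1,0,0,0,0],[-1,0,0,0,0],[-1,0,0,0,0]]]' 30
```

```text
time_s: 14.83
tcp_pos: [0.5523, 0.0169, 0.1911]
ee_rot: [-3.141, 0.0, 0.001]
wrist_force: [0.1, 0.7, 0.3]
width: 0.0552
gripper_force: 0.0
time_s: 15.67
tcp_pos: [0.5523, 0.0161, 0.1912]
ee_rot: [-3.142, -0.001, 0.0]
wrist_force: [-0.6, 0.7, 6.1]
width: 0.0215
gripper_force: 30.0
```

```bash
python3 -m creep '[[[-1,0,0,-0.5,0],[-1,0,0,-0.9,0],[-1,0,0,-0.7,0],[-1,0.04,-0.7,0,0],[-1,0.04,-0.8,0,0],[-1,0.04,-0.8,0,0],[-1,0.04,-0.8,0,0],[-1,0.03,-0.7,0,0],[-1,0,0,0,0],[-1,0,0,0,0],[-1,0,0,0,0],[-1,0,0,0,0]]]' 30;  python3 -m creep '[[[-1,0,0,0.4,0],[-1,0,0,0.5,0],[-1,0,0,0.25,0],[-1,0,0,0,0],[-1,0,0,0,0],[-1,0,0,0,0],[-1,0,0,0,0]]]' 30
```

```text
time_s: 16.67
tcp_pos: [0.5598, 0.1667, 0.2746]
ee_rot: [3.14, 0.001, -0.001]
wrist_force: [-0.4, -1.0, -1.2]
width: 0.0215
gripper_force: 30.0
time_s: 17.25
tcp_pos: [0.5602, 0.1681, 0.2298]
ee_rot: [-3.141, -0.001, -0.0]
wrist_force: [0.1, -0.2, -2.0]
width: 0.021
gripper_force: 30.0
```

```bash
python3 -m creep '[[[-1,-0.01,0,0.2,0],[-1,0,0,0.15,0],[-1,0,0,0.1,0],[-1,0,0,0,0],[-1,0,0,0,0]]]' 30;  python3 -m creep '[[[-1,0,0,0.08,0],[-1,0,0,0.07,0],[-1,0,0,0,0],[-1,0,0,0,0]]]' 30
```

```text
time_s: 17.67
tcp_pos: [0.5592, 0.1681, 0.2104]
ee_rot: [3.141, 0.001, 0.0]
wrist_force: [0.2, 0.5, -0.7]
width: 0.0207
gripper_force: 30.0
time_s: 18.0
tcp_pos: [0.5595, 0.1682, 0.2052]
ee_rot: [-3.141, -0.001, 0.0]
wrist_force: [-1.5, -0.7, 4.9]
width: 0.0212
gripper_force: 30.0
```

```bash
python3 -m creep '[[[-1,0,0,0,0],[-0.3,0,0,0,0],[-0.3,0,0,0,0],[-0.3,0,0,0,0],[-0.3,0,0,0,0],[-0.3,0,0,-0.2,0],[-0.3,0,0,-0.8,0],[-0.3,0,0,-0.9,0],[-0.3,0,0,-0.4,0]]]' 30;  python3 -m creep '[[[-0.1,-0.3,0.8,0,0],[-0.1,-0.3,0.8,0,0],[-0.1,-0.3,0.8,0,0],[-0.1,-0.3,0.8,0,0],[-0.1,-0.3,0.8,0,0],[-0.1,-0.3,0.8,0,0],[-0.1,-0.3,0.8,0,0],[-0.1,-0.1,0.4,0,0],[-0.1,0,0,0,0],[-0.1,0,0,0,0],[-0.1,0,0,0,0]]]' 30
python3 - <<'E'
from h import *
f=cam('wrist');g=cam('top');print(manip.get_state()['tcp_pos'])
q=proj(f,(.4715,-.0725,.018))
x,y=int(q[0])-60,int(q[1])-60
a=cv2.resize(f['frame'][y:y+120,x:x+120],(480,480),interpolation=cv2.INTER_CUBIC);cv2.drawMarker(a,tuple(int(v) for v in (q-[x,y])*4),(255,0,0),0,10,1)
b=cv2.resize(g['frame'][150:240,155:245],(300,300),interpolation=cv2.INTER_CUBIC)
cv2.imwrite('pics/p8.png',np.hstack([a,np.vstack([b,np.zeros((180,300,3),np.uint8)])]))
E
```

```text
time_s: 18.75
tcp_pos: [0.5602, 0.1685, 0.3011]
ee_rot: [-3.14, -0.004, 0.0]
wrist_force: [0.8, -0.1, -0.3]
width: 0.0322
gripper_force: 0.0
time_s: 19.67
tcp_pos: [0.4718, -0.0711, 0.2973]
ee_rot: [-3.141, -0.001, 0.001]
wrist_force: [0.4, 0.5, -0.3]
width: 0.0416
gripper_force: 0.0
[ 0.47183766 -0.07060385  0.29703311]
```

View pics/p8.png

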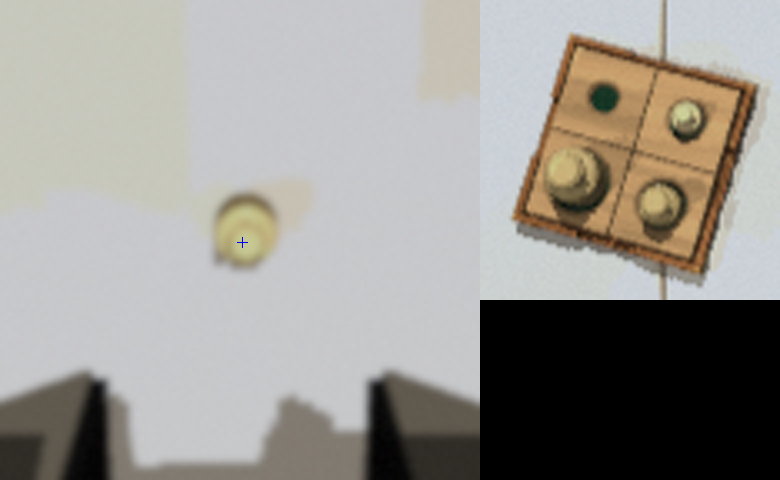

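The k16 is within 1 mm of the prediction, and three weights are seated.

```bash
python3 -m creep '[[[-0.1,0,0.05,0.5,0],[-0.1,0,0,0.8,0],[-0.1,0,0,0.7,0],[-0.1,0,0,0.5,0],[-0.1,0,0,0.2,0],[-0.1,0,0,0,0],[-0.1,0,0,0,0]]]' 15;  python3 -m creep '[[[-1,0,0,0,0],[-1,0,0,0,0],[-1,0,0,0,0],[-1,0,0,0,0],[-1,0,0,0,0],[-1,0,0,0,0],[-1,0,0,0,0],[-1,0,0,0,0],[-1,0,0,0,0]]]' 15
```

```text
time_s: 20.35
tcp_pos: [0.4718, -0.0733, 0.1891]
ee_rot: [-3.141, 0.0, 0.001]
wrist_force: [-0.5, 0.3, 0.6]
width: 0.0415
gripper_force: 0.0
time_s: 21.1
tcp_pos: [0.4717, -0.0739, 0.1894]
ee_rot: [3.141, -0.001, 0.0]
wrist_force: [-1.0, 0.8, 7.4]
width: 0.0151
gripper_force: 15.0
```

```bash
python3 -m creep '[[[-1,0,0,-0.5,0],[-1,0,0,-0.9,0],[-1,0,0,-0.8,0],[-1,0.3,-0.8,0,0],[-1,0.3,-0.8,0,0],[-1,0.3,-0.8,0,0],[-1,0.3,-0.8,0,0],[-1,0.3,-0.8,0,0],[-1,0.3,-0.8,0,0],[-1,0.3,-0.8,0,0],[-1,0.3,-0.8,0,0],[-1,0.2,-0.8,0,0]]]' 15;  python3 -m creep '[[[-1,0.03,-0.4,0,0],[-1,0,0,0,0],[-1,0,0,0,0],[-1,0,0,0.4,0],[-1,0,0,0.5,0],[-1,0,0,0.3,0],[-1,0,0,0,0],[-1,0,0,0,0],[-1,0,0,0,0],[-1,0,0,0,0]]]' 15
```

```text
time_s: 22.1
tcp_pos: [0.576, 0.2156, 0.2768]
ee_rot: [3.141, -0.0, -0.0]
wrist_force: [0.5, -0.2, -1.1]
width: 0.0151
gripper_force: 15.0
time_s: 22.93
tcp_pos: [0.577, 0.23, 0.2299]
ee_rot: [-3.141, -0.001, -0.0]
wrist_force: [-0.1, -0.4, -0.1]
width: 0.0148
gripper_force: 15.0
```

```bash
python3 -m creep '[[[-1,0,0,0.2,0],[-1,0,0,0.15,0],[-1,0,0,0.1,0],[-1,0,0,0,0],[-1,0,0,0,0]]]' 15;  python3 -m creep '[[[-1,0,0,0.08,0],[-1,0,0,0.06,0],[-1,0,0,0,0],[-1,0,0,0,0]]]' 15
```

```text
time_s: 23.35
tcp_pos: [0.5764, 0.2301, 0.2104]
ee_rot: [3.141, 0.001, 0.0]
wrist_force: [0.2, 0.0, -0.1]
width: 0.0151
gripper_force: 15.0
time_s: 23.68
tcp_pos: [0.5769, 0.2303, 0.2057]
ee_rot: [-3.141, -0.001, 0.0]
wrist_force: [-0.7, -1.2, 4.1]
width: 0.0153
gripper_force: 15.0
```

On the floor. Releasing, backing off, and taking a final look.

```bash
python3 -m creep '[[[-1,0,0,0,0],[-0.4,0,0,0,0],[-0.4,0,0,0,0],[-0.4,0,0,0,0],[-0.4,0,0,0,0],[-0.4,0,0,-0.2,0],[-0.4,0,0,-0.8,0],[-0.4,0,0,-0.9,0],[-0.4,0,0,-0.9,0]]]' 15;  python3 -m creep '[[[-0.4,-0.8,0,0,0],[-0.4,-0.8,0,0,0],[-0.4,-0.8,0,0,0],[-0.4,-0.6,0,0,0],[-0.4,0,0,0,0],[-0.4,0,0,0,0],[-0.4,0,0,0,0]]]' 15
python3 - <<'E'
from h import *
f=cam('wrist');s=cam('scene')
a=f['frame'][0:250,130:430];b=s['frame'][120:320,170:410]
r=lambda i,w,h:cv2.resize(i,(w,h),interpolation=cv2.INTER_CUBIC)
cv2.imwrite('pics/p9.png',np.hstack([r(a,400,333),r(b,400,333)]))
E
```

```text
time_s: 24.43
tcp_pos: [0.5761, 0.23, 0.3185]
ee_rot: [3.141, 0.001, 0.0]
wrist_force: [1.0, 0.9, -0.5]
width: 0.0278
gripper_force: 0.0
time_s: 25.02
tcp_pos: [0.4573, 0.2302, 0.3179]
ee_rot: [-3.141, -0.001, -0.0]
wrist_force: [1.2, -0.0, -0.4]
width: 0.0274
gripper_force: 0.0
```

View pics/p9.png

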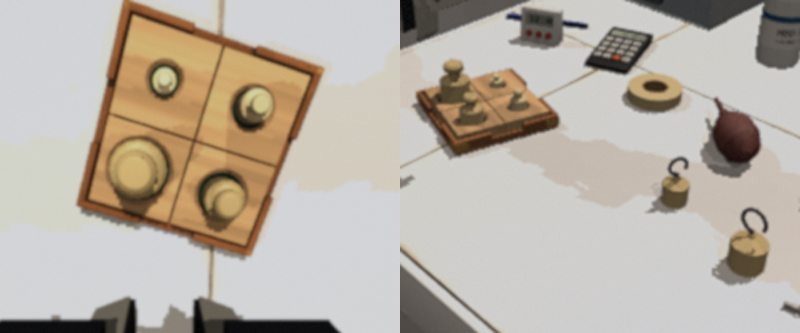

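All four weights stand in their own bores and the hooked ones are untouched. I'll check k40's seating height numerically: its knob centre is at (455,67) in the scene half, and k30's is at (471,99).

```bash
python3 - <<'E'
from h import *
s=cam('scene')
c=lambda p:((proj(s,p)-[170,120])*400/240*[1,333/200*240/400]+[400,0]).round(1)
for n,x,y,z in (('k40',.516,.248,.065),('k30',.498,.187,.0525),('k22',.5597,.1683,.0415),('k16',.577,.230,.034)):
    print(n,[(z+d,c((x,y,z+d))) for d in (0,.003,.006)])
f=cam('wrist')
k=lambda p:((proj(f,p)-[130,0])*400/300).round(1)
for n,x,y,z in (('k40',.516,.248,.065),('k30',.498,.187,.0525),('k22',.5597,.1683,.0415),('k16',.577,.230,.034)): print(n,k((x,y,z)))
E
```

```text
k40 [(0.065, array([450.5,  67.2])), (0.068, array([450.4,  65.1])), (0.07100000000000001, array([450.2,  63.1]))]
k30 [(0.0525, array([470. ,  97.4])), (0.0555, array([469.9,  95.4])), (0.058499999999999996, array([469.8,  93.3]))]
k22 [(0.0415, array([516.8,  92.9])), (0.044500000000000005, array([516.7,  90.9])), (0.0475, array([516.7,  88.9]))]
k16 [(0.034, array([495.8,  76.7])), (0.037000000000000005, array([495.7,  74.8])), (0.04, array([495.6,  72.9]))]
k40 [135.4 178.7]
k30 [227.3 203.4]
k22 [257.8 107.1]
k16 [163.7  80.1]
```

k40's height agrees, but its lateral position is off by a few mm from the expected value. I'll check it with circle detection.

```bash
python3 - <<'E'
from h import *
f=cam('wrist')
for n,x,y,b,zk,zs,rk,rs in (('k40',.516,.248,.014,.049,.035,.013,.02),('k30',.498,.187,.014,.037,.027,.01,.015)):
    q=proj(f,(x,y,b+zs)); o=(q-40).astype(int)
    g=cv2.cvtColor(f['frame'][o[1]:o[1]+80,o[0]:o[0]+80],cv2.COLOR_BGR2GRAY);g=cv2.resize(g,None,fx=5,fy=5,interpolation=cv2.INTER_CUBIC)
    for lo,hi in ((40,70),(75,135)):
        C=cv2.HoughCircles(g,cv2.HOUGH_GRADIENT,1,30,param1=80,param2=18,minRadius=lo,maxRadius=hi)
        for c in ([] if C is None else C[0][:3]):
            p=c[:2]/5+o
            print(n,'r px',round(c[2]/5,1),'px',p.round(1),'shoulder-plane',at(f,*p,b+zs)[:2].round(4),'knob-plane',at(f,*p,b+zk)[:2].round(4))
    d=np.linalg.norm(np.array(f['xyz'])-[x,y,b+zs]);print('exp r',rs*f['fx']/d)
E
```

```text
exp r 21.745205585714984
k30 r px 18.5 px [297.9 152.9] shoulder-plane [0.4955 0.1874] knob-plane [0.4972 0.189 ]
k30 r px 21.2 px [305.5 148.7] shoulder-plane [0.4995 0.1804] knob-plane [0.5011 0.1823]
exp r 15.494801071264362
```

```bash
python3 - <<'E'
from h import *
s=cam('scene');hsv=cv2.cvtColor(s['frame'],cv2.COLOR_BGR2HSV)
q=lambda z:proj(s,(.516,.248,z)).round(1)
print('axis floor-seated: base',q(.014),'shoulder',q(.049),'knobtop',q(.072))
for v in range(152,184):
    print(v,' '.join('%3d'%a for a in s['frame'][v,184:224,0]))
E
```

```text
axis floor-seated: base [202.  180.4] shoulder [200.9 166.8] knobtop [200.1 157.5]
152 201 201 202 202 204 203 203 203 203 204 203 203 202 203 202 202 203 203 203 204 204 204 204 204 204 203 203 205 203 202 203 203 204 203 204 204 203 203 203 203
153 202 203 203 204 204 204 203 202 203 203 203 203 203 204 203 203 203 204 203 204 204 204 203 204 204 203 203 203 202 202 203 203 204 203 202 204 203 203 203 203
154 202 202 203 204 204 204 203 204 203 202 203 203 202 203 203 200 196 195 196 198 201 202 203 203 203 203 204 203 203 203 202 203 204 204 203 204 204 203 203 203
155 204 203 202 202 202 204 203 203 203 203 203 203 203 200 194 181 166 165 168 173 180 188 195 201 203 202 203 202 204 204 203 203 203 204 203 203 205 205 205 204
156 202 202 201 203 202 202 203 201 204 203 203 202 196 183 160 139 123 122 123 125 132 142 164 189 202 203 203 202 203 203 203 203 204 204 203 203 205 203 204 204
157 202 203 203 201 201 201 202 201 203 203 204 198 171 139 119 111 106 107 107 107 109 111 123 161 194 203 203 204 203 202 204 204 203 204 204 204 204 205 204 205
158 201 201 203 201 201 202 203 2
[... 3530 characters left out ...]
  97  96  86  79  83  86  82  75  75  79  83
180  43  46  41  37  38  42  46  46  41  29  30  41  44  46  47  47  48  50  47  50  52  51  50  48  52  56  64  69  73  73  68  65  68  79  81  82  78  72  76  88
181  34  47  48  42  38  40  45  48  48  43  43  47  51  50  50  52  51  51  55  57  59  61  63  65  68  56  51  47  53  48  49  62  74  83  88  92  92  86  80  89
182  22  39  44  45  38  36  41  51  62  68  70  73  73  73  72  70  68  69  72  76  81  83  82  82  82  62  42  40  39  38  43  69  90  98  97 101 105 101  88  84
183  21  31  39  46  39  35  41  58  81  92  97 100 100  99 100  99  94  94  93  94  97  93  81  65  60  49  42  42  42  43  54  81 101 106 102 101 105 106 101  88
```

k40 is upright: the knob-to-shoulder column shift is 0.5 px against 0.6 expected. Its knob centre is at row 159 against 158.9 expected for a weight on the bore floor; resting on the block top would put it about 4–6 px higher. It is seated, so I'm handing in.

```bash
python3 -c "from plant import manip;print(manip.hand_in())"
```

```text
the job is handed in; nothing more can be done
None
```

I put all four knob weights upright in their own sockets, left both hooked weights untouched, and handed the job in at about 25 s; `hand_in()` gave no verdict.

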